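# Raise and lock the pivot post, then hold the tonometer arm level above it

## Task

The tonometer on its swing arm is going back onto the service stand. Raise the stand's pivot post first: pull the black lock knob straight out to its click, so that the sprung post jumps up, then push the knob fully home again to lock the post. Then pick the tonometer arm up by its balance point and finish holding it, level and still, with the bore of its pivot eye centred over the post and about 3 cm above its tip, so that I can slip the washer on underneath; the tonometer arm must not touch the stand or be tipped on the way, and the small things lying around stay where they are.

Things in the scene. Friction and masses are not known exactly. Their poses are not given: they have to be found in the camera images.
- stand: service stand, screwed down: grey foot 124 x 80 x 10 mm (x = -62 to +62 mm), on it a white lock housing (x = -30 to +36 mm, 54 mm wide in y, top at z = 70 mm) with a steel bearing collar on top, up to 78 mm. Origin on the post axis at the underside; the knob looks to the stand's -x; z up.
- lock_knob (a joint): slide of the black lock knob (m): 0 = fully home, 0.018 = fully out along the stand's -x. A sprung ball clicks over a rib near 0.009, so it stays home or out; about 6 N moves it either way. Home it locks the post, down or up; from about 0.007 on it frees the post.
- knob_grip (a point): middle of the black knob's grip; moves with the knob. The knob is round, 25 mm in diameter, 22 mm long along the stand's x, axis 45 mm above the table; a 10 mm rod joins it to the housing's guide bush, which ends 19 mm behind the knob's back when the knob is home.
- pivot_post (a joint): lift of the sprung steel pivot post (m): 0 = down (at the start), 0.024 = fully up. It jumps up by itself (about 5 N of spring) when the lock knob is pulled out, and stays up.
- post_tip (a point): centre of the top of the upright pivot post, 14 mm in diameter; 88 mm above the table when down, 112 mm when up.
- tonometer_arm: tonometer on its swing arm, 0.75 kg (give or take 15 %), lying on the table: aluminium pivot eye, straight grey bar, heavy white case with a black drum. Origin at the underside below the balance point, well towards the case; x axis along the bar towards the case, z up. The bar is 14 mm wide (y), spans z = 12 to 30 mm and is free for grasping from x = -92 to +25 mm.
- eye_bore (a point): centre of the lower mouth of the bore (17 mm diameter) in the pivot eye (40 mm across, 36 mm high), at (-115, 0, 0) mm in the tonometer arm's frame. At the other end the case spans x = +37 to +87 mm, y = -28 to +22 mm and is 58 mm high, the drum reaches y = +43 mm; a thin feeler with a prism on top of it reaches x = +97 mm, z = 99 mm.
- focus_rod: bystander: white focusing test rod with a black tip standing on its foot, 26 mm foot, 83 mm high, origin under its foot
- prism_pot: bystander: round black prism case with a grey lid, 41 mm across, 25 mm high, origin at the underside
- blue_lens: bystander: blue condensing lens lying flat, 45 mm across, 19 mm high, origin at the underside
- bench_driver: bystander: small screwdriver with a red handle lying on the table, 116 mm long along its y, 13 mm thick, origin at the underside
- chin_rest: furniture to keep clear of: the slit lamp's chin rest, a fixed upright white frame at the table's front edge on the robot's right; it fills x = 0.32 to 0.39 m, y = -0.57 to -0.15 m up to z = 0.61 m in the base frame. Draw a hand that starts on that side back towards the base (under 0.25 m from its axis) before swinging it in front.
- laser_console: furniture to keep clear of: the white laser console, 0.27 m high, fixed on the table at the left; its corner nearest the work is at x = 0.605, y = 0.13 m, from there its right side runs to x = 0.94, y = 0 m and its front to x = 0.70, y = 0.37 m (base frame).

How it is judged:
By the outcome, as a careful person would: the job done as asked, in the order asked, and still so for the second after the job is handed in, while the arm keeps its last pose, push and grip.
It also fails if it takes over 61 s, if anything falls off the work surface, if the arm or the gripper's body presses on something with over 40 N, if the wrist force passes 120 N, or if a joint passes its speed limit or range.

## Robot

A 6-joint arm with a two-finger parallel gripper is mounted at the origin on a cart in front of the work surface, level with it; the furniture and walls round the work are solid. World frame = base frame: x ahead of the robot, y to its left, z up, the work surface at z = 0. Lengths are in m, angles in rad, forces in N, time in s.
With the tool pointing down it reaches from about 0.375 to 0.9 m from the base axis. Payload 3.1 kg.
Tool frame: the origin (TCP) lies midway between the tips of the shut fingers; the grasp point (between the pads) lies robot.grip_depth behind it (robot.grip_depth is the distance from the TCP to the grasp point, in m); z points along the fingers, y is the line along which they close (so a half turn about z gives the same grasp; the last joint's range is limited). The gripper opens to 87 mm and grips with 3 to 60 N. Pads are 19 mm wide; open, the fingers measure 117 mm over their backs; the gripper's body (75 mm by 190 mm) begins 51 mm behind the grasp point.
Start: joints at [-1.3, 0.527, 1.433, -0, 1.181, -0.178], TCP at [0.271, -0.563, 0.223] pointing down, gripper open.
Joint ranges: [-3.08, 3.08], [-0.75, 2.2], [0.22, 2.44], [-1.43, 4.57], [0, 2.65], [-2.85, 2.85]. Speed limits (rad/s): [2.79, 2.79, 3.14, 3.14, 3.14, 3.14].

## Interface

Orientations are given as a unit quaternion [x, y, z, w].
In Python, from rig import robot, camrig, telemetry gives the robot as it stands (robot), with the cameras (camrig) and the readings (telemetry).
- The arm moves only by the shell command python3 nudge.py FILE [OPENING] [FORCE], which reads ROWS from the file FILE. ROWS is a JSON list of rows, 1 to 20 of them, each an object with the fields tx, ty, tz (the shift in a scale on which 1.0 is 100 cm), yaw (a turn about the tool's z in a scale on which 1.0 is 90 degrees); a field left out counts as zero; each row shifts and turns the commanded pose from where the row before left it, along the tool's axes as they then stand; what a row does not reach is not made up. A row lasts 1/12 s, in which the tool goes at most 0.0417 m and 0.125 rad, less where a joint would pass 70% of its speed; a pose out of reach is approached as far as the arm can. OPENING is the finger opening in m, set as the command begins (- or left out keeps the last). The fingers move at their own pace and stop on an object; FORCE is the grip in N (left out, the last holds). Time passes only in rows, so rows that do not move let the fingers close. It prints the time, the measured TCP pose, the force, the opening and the grip force at its end. Shift and turn numbers lie between -1 and 1, and a call with a number outside is refused. Input that does not fit is refused with a message, and nothing moves.
- telemetry.get_obs(): the state, without advancing time (a new reading comes with each control period).
- camrig.camera(name): name is "scene" or "top" or "wrist"; returns a dict with "img" (480x640x3 uint8, red, green, blue), "fx", "fy", "cx", "cy" (pixels), "k1" (the pictures are not rectified: a ray, as slopes to the right and down, at radius r is drawn at 1 + k1 r^2 times it, then the intrinsics apply), "xyz" and "attitude" of the camera in the world. Camera axes: x right, y down, z forward; pixel columns grow to the right and rows downward; lengths in m; the calibration is good to about 2 mm. A picture is of the moment at which its call begins. There is no depth.
- robot.hand_in(): hands the job in; it is judged then, once.
The state is a dict: "time": time; "q": joint angles; "joint_velocities": joint speeds; "joint_torque": joint torques, N m; "position": TCP position; "tool_rot": TCP orientation; "ft_force": force on the tool from outside, world axes, zero at the start; "moment": the same for the moment, N m; "grip_width": finger opening in m; "grip_force": force on a finger pad.
Only numpy, scipy, OpenCV 4.12 (cv2) and the standard library are available. Lean on these libraries where they do the work, as an engineer would, in place of code of your own. Each camera call takes 0.05 s, during which the arm holds its last target. There are 200 camera calls.

## Working session

There is one attempt and no reset: what is moved stays moved. The work goes in short steps, Python scripts to look and compute and a shell command to move; the robot and the scene stay as the last step left them, time stands still between calls to the robot, and variables do not carry over. Pictures are saved under pics/ and viewed, at most 10 in all, crops included, and the job is handed in when it is done.

```bash
ls; mkdir -p pics; cat > h.py <<'E'
import numpy as np, cv2
from scipy.spatial.transform import Rotation as R
from rig import robot, camrig, telemetry
def ray(c,u,v):
    d=np.array([(u-c['cx'])/c['fx'],(v-c['cy'])/c['fy']]); s=d.copy()
    for _ in range(20): s=d/(1+c['k1']*(s@s))
    return rot(c)@np.array([s[0],s[1],1.])
def rot(c):
    a=np.array(c['attitude']); return a if a.shape==(3,3) else R.from_quat(a).as_matrix()
def hit(c,u,v,z):
    r=ray(c,u,v); o=np.array(c['xyz']); return o+r*(z-o[2])/r[2]
def proj(c,p):
    q=rot(c).T@(np.array(p)-np.array(c['xyz'])); s=q[:2]/q[2]; s=s*(1+c['k1']*(s@s))
    return np.array([c['fx']*s[0]+c['cx'],c['fy']*s[1]+c['cy']])
def snap(n,f):
    c=camrig.camera(n); cv2.imwrite(f'pics/{f}.png',c['img'][:,:,::-1])
    import pickle; pickle.dump(c,open(f'pics/{f}.pkl','wb')); return c
def load(f):
    import pickle; return pickle.load(open(f'pics/{f}.pkl','rb'))
E
python3 - <<'E'
from h import *
for n in('scene','top'):
    c=snap(n,n+'0'); print(n,{k:v for k,v in c.items() if k!='img'})
print(telemetry.get_obs(),robot.grip_depth)
E
```

```text
nudge.py
pics
rig.py
scene {'fx': 513.8015052056298, 'fy': 513.8015052056298, 'cx': 323.9413441391805, 'cy': 239.0742180787888, 'k1': -0.007110802002692434, 'xyz': array([0.23204864, 0.31568822, 1.05736477]), 'attitude': array([-0.3104244 ,  0.92077841, -0.22170307,  0.08155706])}
top {'fx': 473.5997634297209, 'fy': 473.5997634297209, 'cx': 322.453076815085, 'cy': 237.16954972301886, 'k1': -0.039369201221033934, 'xyz': array([ 0.41824008, -0.07768745,  1.12218776]), 'attitude': array([-0.69713475,  0.71300699, -0.05189104,  0.05414321])}
{'time': 0.1, 'q': array([-1.30045297e+00,  5.28386072e-01,  1.43375126e+00,  2.68977518e-06,
        1.18141025e+00, -1.78507995e-01]), 'joint_velocities': array([ 0.00058252, -0.00165431, -0.00281749,  0.00118271,  0.00051772,
        0.00052998]), 'joint_torque': array([ 8.40072084e-05, -4.40984666e+01, -1.77149999e+01,  6.34676311e-02,
        5.33199264e-02, -3.70152702e-05]), 'position': array([ 0.27105307, -0.56244344,  0.22166887]), 'tool_rot': array([ 9.74921730e-01,  2.22545870e-01, -4.36248655e-05, -9.76494291e-04]), 'ft_force': array([-0.51287351,  0.52712307,  0.4407499 ]), 'moment': array([ 0.04428288,  0.03193245, -0.04720464]), 'grip_force': 0.0, 'grip_width': 0.0871467273457563} 0.0187
```

View pics/top0.png

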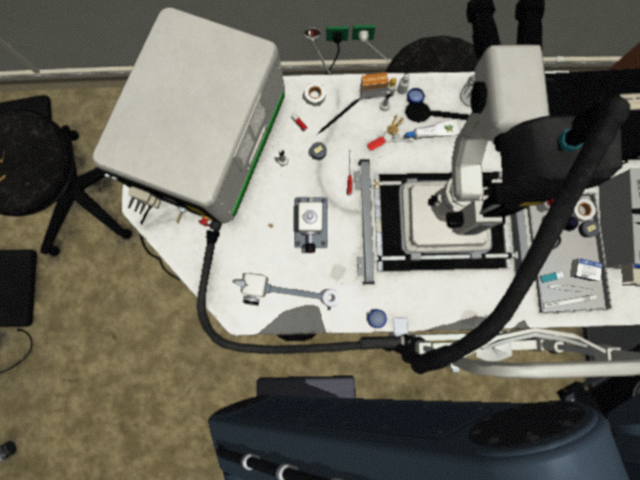

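View pics/scene0.png

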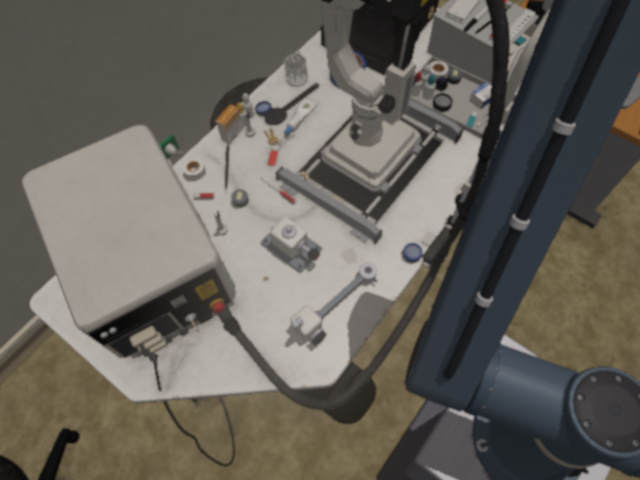

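The top view shows the stand at about (310,222) with its knob at (309,247). The arm's eye is at (330,298) and its case at (252,288). The scene view shows the same parts: knob (312,256), eye (367,271), case (306,325). Next, enlarged crops.

```bash
python3 - <<'E'
from h import *
a=load('top0')['img'][185:315,225:350]; b=load('scene0')['img'][210:360,250:390]
a=cv2.resize(a,None,fx=4.6,fy=4.6,interpolation=2); b=cv2.resize(b,None,fx=4,fy=4,interpolation=2)
print(a.shape,b.shape)
cv2.imwrite('pics/c1.png',a[:,:,::-1]);cv2.imwrite('pics/c2.png',b[:,:,::-1])
E
```

```text
(598, 575, 3) (600, 560, 3)
```

View pics/c1.png

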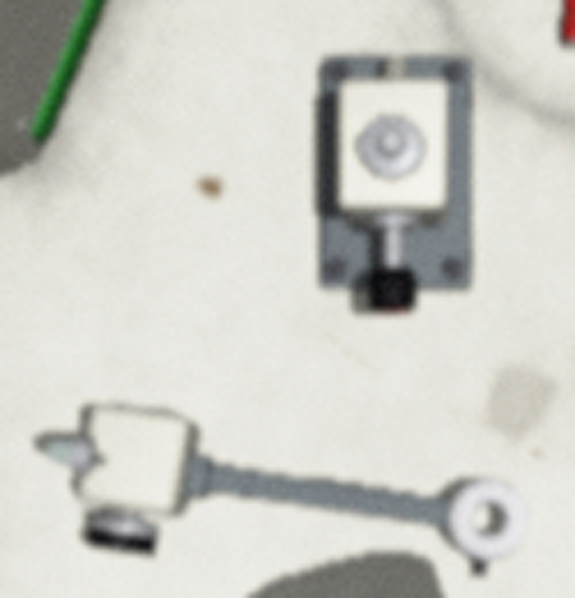

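View pics/c2.png

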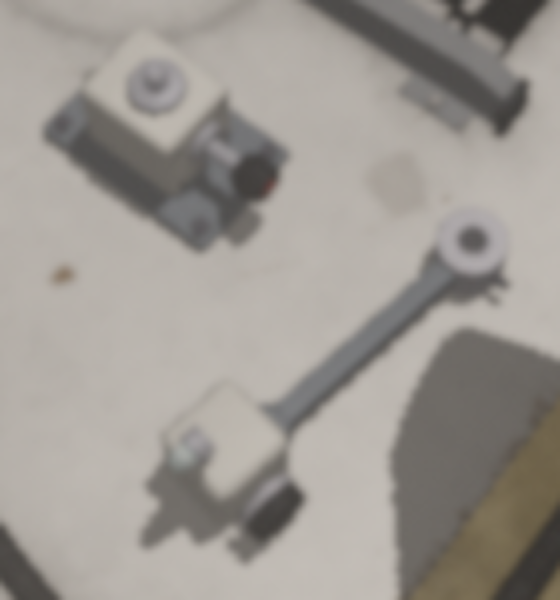

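c1 shows the post tip at (392,142), foot corners at (321,57), (470,57), (470,289) and (321,287), the knob at (390,290), the eye at (487,519), and the bar running (210,476)–(440,506). c2 shows the tip at (156,83), the eye at (473,239), and the bar at (285,412).

```bash
python3 - <<'E'
from h import *
t=load('top0');s=load('scene0')
T=lambda x,y,z:hit(t,(x+.5)/4.6-.5+225,(y+.5)/4.6-.5+185,z)
S=lambda x,y,z:hit(s,(x+.5)/4-.5+250,(y+.5)/4-.5+210,z)
P=lambda n,p:print(n,np.round(p,4))
P('tip T',T(392,142,.088));P('tip S',S(156,83,.088))
for p in((321,57),(470,57),(470,289),(321,287)):P('foot',T(*p,.01))
P('knobT',T(390,290,.055));P('knobS',S(255,176,.05))
P('eyeT',T(487,517,.036));P('eyeS',S(473,239,.036))
P('barT',T(215,478,.03));P('barT',T(440,506,.03));P('barS',S(285,412,.03));P('barS',S(435,275,.03))
for p in((88,407),(195,417),(185,514),(80,500)):P('caseT',T(*p,.058))
for p in((228,382),(288,440),(222,500),(165,436)):P('caseS',S(*p,.058))
o=telemetry.get_obs();print(R.from_quat(o['tool_rot']).as_matrix())
E
```

```text
tip T [ 0.6241 -0.0491  0.088 ]
tip S [ 0.6193 -0.0456  0.088 ]
foot [ 0.6858 -0.0106  0.01  ]
foot [ 0.684  -0.0886  0.01  ]
foot [ 0.5617 -0.0857  0.01  ]
foot [ 0.5644 -0.009   0.01  ]
knobT [ 0.5563 -0.0459  0.055 ]
knobS [ 0.5551 -0.0477  0.05  ]
eyeT [ 0.4444 -0.0913  0.036 ]
eyeS [ 0.442  -0.0942  0.036 ]
barT [0.4668 0.044  0.03  ]
barT [ 0.4505 -0.0681  0.03  ]
barS [0.4646 0.0438 0.03  ]
barS [ 0.4473 -0.0668  0.03  ]
caseT [0.5015 0.1029 0.058 ]
caseT [0.4955 0.0505 0.058 ]
caseT [0.4485 0.0556 0.058 ]
caseT [0.4563 0.1068 0.058 ]
caseS [0.4914 0.0561 0.058 ]
caseS [0.4479 0.062  0.058 ]
caseS [0.4552 0.1067 0.058 ]
caseS [0.4989 0.0981 0.058 ]
[[ 9.00946667e-01  4.33929525e-01 -5.19691203e-04]
 [ 4.33929695e-01 -9.00944764e-01  1.88459394e-03]
 [ 3.49567885e-04 -1.92342808e-03 -9.99998089e-01]]
```

```bash
echo '[{"ty": -0.03}, {"ty": -0.04}, {"ty": -0.04}, {"ty": -0.04}, {"ty": -0.04}, {"ty": -0.04}, {"ty": -0.04}]' > m.json && python3 nudge.py m.json 0.06
echo '[{"ty": -0.04, "tz": -0.02}, {"ty": -0.04, "tz": -0.02}, {"ty": -0.04, "tz": -0.02}, {}]' > m.json && python3 nudge.py m.json; python3 -c "
from h import *
print(telemetry.get_obs()['q'])"
```

```text
time: 1.02
position: [0.1046, -0.213, 0.2799]
tool_rot: [0.975, 0.222, -0.001, 0.001]
ft_force: [-0.7, 0.1, 0.1]
grip_width: 0.0598
grip_force: 0.0
[-1.59945569e+00 -1.67638184e-01  2.17350329e+00 -1.22575183e-03
  1.13291134e+00 -4.76130863e-01]
```

Units first: turns go in shares of 90 degrees. So 0.125 rad is 0.0796.

```bash
echo '[{"yaw": 0.0637}, {"yaw": 0.0764}, {"yaw": 0.0764}, {"yaw": 0.0796}, {"tx": 0.02, "ty": -0.03}, {"tx": 0.025, "ty": -0.035}, {"tx": 0.03, "ty": -0.035}, {"tx": 0.03, "ty": -0.035}, {"tx": 0.03, "ty": -0.028}, {}]' > m.json && python3 nudge.py m.json
```

```text
time: 1.85
position: [0.2242, -0.0783, 0.2784]
tool_rot: [1.0, 0.001, 0.001, -0.001]
ft_force: [-0.9, -0.4, 1.2]
grip_width: 0.0598
grip_force: 0.0
```

In the tool's units: 0.02 rad is 0.0127.

```bash
echo '[{"ty": -0.03, "yaw": 0.0127}, {"ty": -0.035}, {"tx": 0.01, "ty": -0.035}, {"tx": 0.03, "ty": -0.01}, {"tx": 0.04}, {"tx": 0.04}, {"tx": 0.04}, {"tx": 0.04}, {"tx": 0.03, "tz": 0.02}, {"tx": 0.02, "ty": 0.02, "tz": 0.02}, {"ty": 0.02, "tz": 0.01}, {}]' > m.json && python3 nudge.py m.json
python3 - <<'E'
from h import *
c=snap('wrist','w1');print({k:v for k,v in c.items() if k!='img'})
for p in((.5555,-.047,.045),(.622,-.048,.088),(.5444,-.047,.0575)):print(proj(c,p))
E
```

```text
time: 2.85
position: [0.4724, -0.0298, 0.2255]
tool_rot: [1.0, -0.019, -0.003, 0.0]
ft_force: [-0.8, 0.1, 0.3]
grip_width: 0.0603
grip_force: 0.0
{'fx': 382.0089647140651, 'fy': 382.0089647140651, 'cx': 319.4110836763275, 'cy': 241.44040397765988, 'k1': -0.060190925254018174, 'xyz': array([ 0.55745269, -0.03485988,  0.38653655]), 'attitude': array([-0.6845129 ,  0.71206614,  0.11281719, -0.10805636])}
[333.88142711 120.08208989]
[334.64681993  23.14774624]
[334.80598493 133.9576996 ]
```

View pics/w1.png

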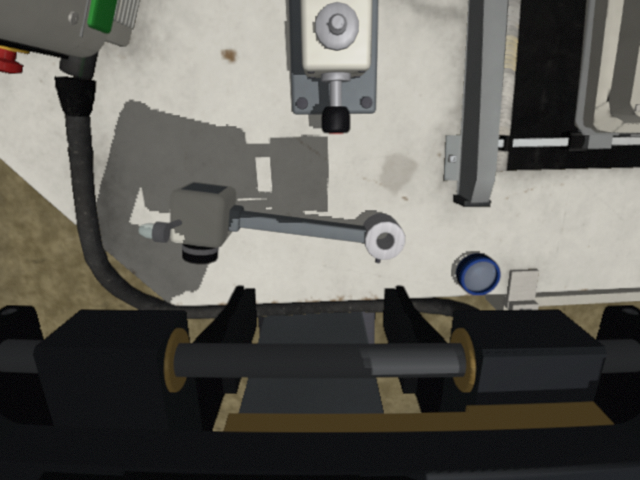

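The wrist view shows the post tip at (338,21), the knob from (336,107) to (336,133), the eye bore at (384,239), and the bar from (245,219) to (362,234). The foot's front corners are at (292,111) and (376,111).

```bash
python3 - <<'E'
from h import *
c=load('w1');P=lambda n,u,v,z:print(n,np.round(hit(c,u,v,z),4))
P('tip',338,21,.088);P('knobfront',336,132,.045);P('knobback top',336,107,.0575);P('eye',385,239.5,.036)
P('bar',245,219,.03);P('bar',362,234,.03);P('foot',292,111,.01);P('foot',376,111,.01)
o=telemetry.get_obs();print(o['position'],R.from_quat(o['tool_rot']).as_matrix()[:,:2].T)
E
```

```text
tip [ 0.6233 -0.0504  0.088 ]
knobfront [ 0.5455 -0.0485  0.045 ]
knobback top [ 0.5658 -0.0486  0.0575]
eye [ 0.4433 -0.0935  0.036 ]
bar [0.4675 0.0408 0.03  ]
bar [ 0.4479 -0.0719  0.03  ]
foot [ 0.5651 -0.0092  0.01  ]
foot [ 0.5621 -0.0881  0.01  ]
[ 0.47187863 -0.02830619  0.22661191] [[ 0.99920453 -0.03961365 -0.00458954]
 [-0.03961865 -0.99921437 -0.00100241]]
```

```bash
echo '[{"tx": 0.03, "ty": 0.006}, {"tx": 0.03, "ty": 0.006, "tz": 0.01}, {"tx": 0.023, "ty": 0.0045, "tz": 0.04}, {"tz": 0.04}, {"tz": 0.04}, {"tz": 0.03}, {}, {}]' > m.json && python3 nudge.py m.json
```

```text
time: 3.57
position: [0.5513, -0.0451, 0.072]
tool_rot: [1.0, -0.018, -0.002, -0.001]
ft_force: [0.1, -0.1, 1.2]
grip_width: 0.0598
grip_force: 0.0
```

```bash
echo '[{"tx": 0.003, "ty": 0.003, "tz": 0.02}, {"tx": 0.0015, "tz": 0.02}, {"tz": 0.0055}, {}, {}]' > m.json && python3 nudge.py m.json; echo '[{}, {}, {}, {}, {}, {}, {}, {}]' > m.json && python3 nudge.py m.json 0.0 35
```

```text
time: 3.98
position: [0.558, -0.0488, 0.0291]
tool_rot: [1.0, -0.018, 0.001, 0.0]
ft_force: [0.3, -0.5, 0.3]
grip_width: 0.0597
grip_force: 0.0
time: 4.65
position: [0.5569, -0.0472, 0.0272]
tool_rot: [1.0, -0.019, -0.0, -0.001]
ft_force: [0.9, 5.6, 2.6]
grip_width: 0.0236
grip_force: 35.0
```

```bash
echo '[{"tx": -0.004}, {"tx": -0.004}, {"tx": -0.004}, {"tx": -0.004}, {"tx": -0.003}, {}, {}, {}, {}]' > m.json && python3 nudge.py m.json
python3 - <<'E'
from h import *
a=snap('top','t2')['img'][185:315,225:350];b=snap('scene','s2')['img'][210:340,250:375]
cv2.imwrite('pics/c3.png',cv2.resize(np.hstack([a,b]),None,fx=3,fy=3,interpolation=2)[:,:,::-1])
E
```

```text
time: 5.4
position: [0.5401, -0.0469, 0.0272]
tool_rot: [1.0, -0.019, 0.002, -0.001]
ft_force: [4.6, 6.5, -1.5]
grip_width: 0.024
grip_force: 35.0
```

View pics/c3.png

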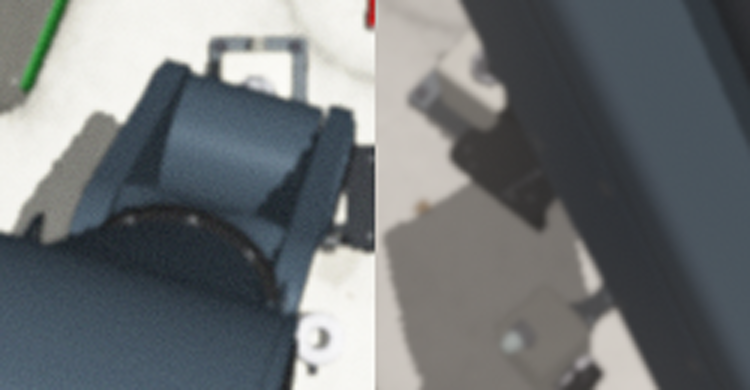

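Both views are blocked by the arm, with only the housing edges visible. I'll use the wrist camera.

```bash
echo '[{"tx": -0.002}, {}, {}]' > m.json && python3 nudge.py m.json
python3 - <<'E'
from h import *
c=snap('wrist','w2')
for z in(.088,.112):print(proj(c,(.6225,-.049,z)))
for x in(.556,.538):print(proj(c,(x+.011,-.048,.0575)))
E
```

```text
time: 5.75
position: [0.5401, -0.047, 0.0272]
tool_rot: [1.0, -0.019, 0.004, -0.0]
ft_force: [8.0, 8.5, -4.3]
grip_width: 0.0235
grip_force: 35.0
[307.97491738 125.85095483]
[304.23199092 126.40793115]
[314.84508075 280.21083316]
[316.82711212 323.00284524]
```

View pics/w2.png

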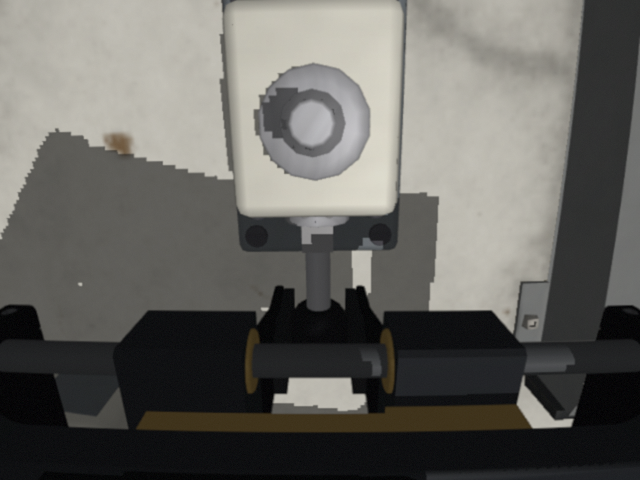

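Knob is against its outer stop, with the rod showing from v≈240 to 303. The post tip at (312,123) has a ring about 65 px across, closer to the size expected for "up". Now I'll push it home.

```bash
echo '[{"tx": 0.004}, {"tx": 0.004}, {"tx": 0.004}, {"tx": 0.004}, {"tx": 0.004}, {"tx": 0.003}, {}, {}, {}]' > m.json && python3 nudge.py m.json
```

```text
time: 6.55
position: [0.558, -0.0473, 0.0271]
tool_rot: [1.0, -0.019, -0.001, -0.001]
ft_force: [-0.5, 6.0, 3.7]
grip_width: 0.0236
grip_force: 35.0
```

```bash
echo '[{"tx": 0.002}, {"tx": 0.002}, {}, {}, {}]' > m.json && python3 nudge.py m.json
```

```text
time: 6.97
position: [0.558, -0.0472, 0.027]
tool_rot: [1.0, -0.018, -0.005, -0.001]
ft_force: [-6.9, 4.1, 9.0]
grip_width: 0.0236
grip_force: 35.0
```

```bash
echo '[{"tx": 0.002}, {}, {}]' > m.json && python3 nudge.py m.json; echo '[{"tx": -0.005}, {}, {}, {}]' > m.json && python3 nudge.py m.json 0.06; echo '[{"tz": -0.03}, {"tx": -0.01, "tz": -0.04}, {"tx": -0.02, "tz": -0.04}, {"tx": -0.03, "tz": -0.04}, {"tx": -0.03, "tz": -0.02}, {}, {}]' > m.json && python3 nudge.py m.json
python3 - <<'E'
from h import *
c=snap('wrist','w3')
for z in(.088,.112):print('tip',z,proj(c,(.6225,-.049,z)))
print('knob front',proj(c,(.5455,-.0485,.045)), 'out',proj(c,(.5275,-.0485,.045)))
print(telemetry.get_obs()['q'])
cv2.imwrite('pics/c4.png',cv2.resize(c['img'][0:300,170:570],None,fx=2,fy=2,interpolation=2)[:,:,::-1])
E
```

```text
time: 7.22
position: [0.5579, -0.0471, 0.0269]
tool_rot: [1.0, -0.018, -0.007, -0.002]
ft_force: [-10.0, 2.9, 12.2]
grip_width: 0.0236
grip_force: 35.0
time: 7.55
position: [0.5607, -0.0494, 0.0271]
tool_rot: [1.0, -0.018, 0.001, 0.0]
ft_force: [0.8, -0.4, -0.7]
grip_width: 0.0428
grip_force: 0.0
time: 8.13
position: [0.4764, -0.0461, 0.1892]
tool_rot: [1.0, -0.018, 0.002, 0.001]
ft_force: [-0.6, -0.3, -0.0]
grip_width: 0.0599
grip_force: 0.0
tip 0.088 [312.61094291  18.39476705]
tip 0.112 [311.90772241   7.41251187]
knob front [317.00770388 141.30832294] out [317.89538351 164.61116091]
[-3.30004714e-01  3.83388830e-01  1.82870109e+00 -3.22109769e-04
  9.26659736e-01  1.27755203e+00]
```

View pics/c4.png

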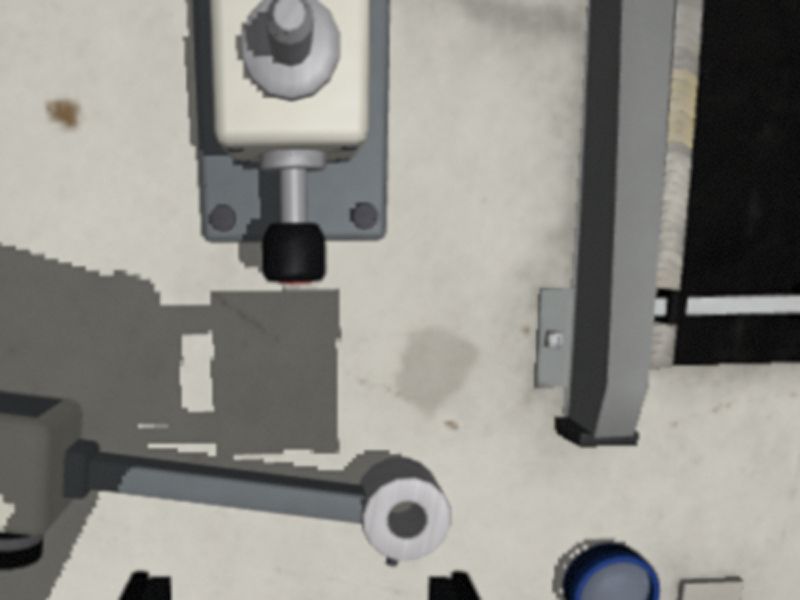

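Post is up, with its tip at full-frame (315,6). Knob is home, its front at v≈141. The eye is at full-frame (373.5,259.5).

```bash
python3 - <<'E'
from h import *
c=load('w3');H=lambda x,y,z:hit(c,(x+.5)/2-.5+170,(y+.5)/2-.5,z)
print('tip',H(291,13,.112)); e=H(407,519,.036);a=H(110,471,.03);b=H(350,504,.03);print('eye',e,a,b)
d=(a-b)[:2];d/=np.linalg.norm(d);print(np.degrees(np.arctan2(d[1],d[0])))
E=np.array([.4434,-.0930]);A=np.array([.4655,.0433])
d=A-E;d/=np.linalg.norm(d);th=np.arctan2(d[1],d[0]);g=E+.115*d
o=telemetry.get_obs();M=R.from_quat(o['tool_rot']).as_matrix()
print(np.degrees(th),g, o['position'],np.degrees(np.arctan2(M[1,0],M[0,0])))
E
```

```text
tip [ 0.62302734 -0.05089681  0.112     ]
eye [ 0.44275813 -0.09386697  0.036     ] [0.46785725 0.03582367 0.03      ] [ 0.44859085 -0.06929415  0.03      ]
79.61388569369552
80.79008047426353 [0.46180599 0.02051749] [ 0.47721374 -0.04621216  0.18829322] -2.0950740432782147
```

In the tool's units: -0.12 rad is -0.0764.

```bash
echo '[{"ty": -0.02, "yaw": -0.0764}, {"ty": -0.02, "yaw": -0.0764}, {"ty": -0.02, "yaw": -0.0764}, {"yaw": -0.0764}, {"yaw": -0.0764}, {"yaw": -0.0764}, {"yaw": -0.0764}, {"yaw": -0.0764}, {"yaw": -0.0764}, {"yaw": -0.0764}, {"yaw": -0.0764}, {"yaw": -0.0738}, {}, {}]' > m.json && python3 nudge.py m.json 0.055
cat > d.py <<'E'
from h import *
import sys
t=np.array(eval(sys.argv[1]));o=telemetry.get_obs();M=R.from_quat(o['tool_rot']).as_matrix()
print(o['position'],'yaw x',np.degrees(np.arctan2(M[1,0],M[0,0])),'tool delta',np.round(M.T@(t-o['position']),4),'q',np.round(o['q'],2))
E
python3 d.py '(.4623,.0203,.1)'
```

```text
time: 9.35
position: [0.4722, 0.0137, 0.1866]
tool_rot: [0.766, 0.643, -0.0, -0.0]
ft_force: [0.9, -0.1, 0.3]
grip_width: 0.0551
grip_force: 0.0
[0.47217445 0.01371064 0.1865758 ] yaw x 80.03124387840607 tool delta [ 0.0048 -0.0108  0.0866] q [-0.21  0.38  1.84 -0.    0.92 -0.03]
```

```bash
echo '[{"tx": 0.0048, "ty": -0.0108}, {"tz": 0.04}, {"tz": 0.04}, {"tz": 0.04}, {"tz": 0.03}, {}, {}, {}]' > m.json && python3 nudge.py m.json; python3 d.py '(.4623,.0203,.006)'
```

```text
time: 10.02
position: [0.4621, 0.0205, 0.0387]
tool_rot: [0.765, 0.644, 0.0, 0.0]
ft_force: [-0.1, -0.6, -0.2]
grip_width: 0.0549
grip_force: 0.0
[0.46207507 0.02053273 0.03868738] yaw x 80.166663627932 tool delta [-0.0002  0.0002  0.0327] q [-0.2   0.65  1.98  0.    0.51 -0.03]
```

```bash
echo '[{"tz": 0.02}, {"tz": 0.012}, {}, {}]' > m.json && python3 nudge.py m.json; echo '[{}, {}, {}, {}, {}, {}, {}, {}]' > m.json && python3 nudge.py m.json 0.0 55;  echo '[{"tz": -0.004}, {"tz": -0.004}, {"tz": -0.004}, {"tz": -0.004}, {"tz": -0.004}, {}, {}, {}, {}]' > m.json && python3 nudge.py m.json; python3 -c "
from h import *
o=telemetry.get_obs();print(o['position'],o['ft_force'],o['moment'],R.from_quat(o['tool_rot']).as_matrix())"
```

```text
time: 10.35
position: [0.4627, 0.0203, 0.0075]
tool_rot: [0.765, 0.644, 0.001, 0.001]
ft_force: [0.9, 0.2, -0.6]
grip_width: 0.0549
grip_force: 0.0
time: 11.02
position: [0.4611, 0.0205, 0.0057]
tool_rot: [0.765, 0.644, -0.0, -0.0]
ft_force: [-0.3, 0.1, 0.9]
grip_width: 0.0134
grip_force: 55.0
time: 11.77
position: [0.4614, 0.0204, 0.0256]
tool_rot: [0.765, 0.644, -0.0, -0.0]
ft_force: [-0.8, -1.3, -5.8]
grip_width: 0.0138
grip_force: 55.0
[0.46139277 0.02044121 0.02561446] [-0.78761727 -1.27349006 -5.78621072] [-0.01546485 -0.06793886 -0.01230505] [[ 1.70229573e-01  9.85404381e-01 -3.15283591e-04]
 [ 9.85404431e-01 -1.70229557e-01  7.63840850e-05]
 [ 2.15986261e-05 -3.23684677e-04 -9.99999947e-01]]
```

In the tool's units: -0.06 rad is -0.0382.

```bash
echo '[{"tz": -0.005}, {"tz": -0.01}, {"tz": -0.015}, {"tz": -0.02}, {"tz": -0.02}, {"tz": -0.02}, {"tz": -0.02}, {"tz": -0.02}, {"tz": -0.015}, {"tz": -0.01}, {"tz": -0.005}, {}, {}]' > m.json && python3 nudge.py m.json; echo '[{"yaw": -0.0191}, {"yaw": -0.0382}, {"yaw": -0.0573}, {"yaw": -0.0637}, {"yaw": -0.0637}, {"yaw": -0.0637}, {"yaw": -0.0637}, {"yaw": -0.0637}, {"yaw": -0.0637}, {"yaw": -0.0637}, {"yaw": -0.0637}, {"yaw": -0.0637}, {"yaw": -0.0637}, {"yaw": -0.0637}, {"yaw": -0.0637}, {"yaw": -0.0573}, {"yaw": -0.0382}, {"yaw": -0.0236}, {}, {}]' > m.json && python3 nudge.py m.json; python3 d.py '(.5089,-.03,.17)'
```

```text
time: 12.85
position: [0.4608, 0.0206, 0.1854]
tool_rot: [0.765, 0.644, -0.0, -0.0]
ft_force: [0.0, -0.1, -5.8]
grip_width: 0.0136
grip_force: 55.0
time: 14.52
position: [0.4607, 0.0206, 0.1847]
tool_rot: [0.088, 0.996, 0.0, -0.001]
ft_force: [0.1, 0.3, -6.9]
grip_width: 0.0137
grip_force: 55.0
[0.46072181 0.02058341 0.18473562] yaw x 169.91775617092335 tool delta [-0.0563 -0.0414  0.0146] q [-0.2   0.37  1.87  0.    0.9  -1.59]
```

```bash
echo '[{"tx": -0.004, "ty": -0.003}, {"tx": -0.008, "ty": -0.006}, {"tx": -0.011, "ty": -0.008}, {"tx": -0.011, "ty": -0.008}, {"tx": -0.011, "ty": -0.008}, {"tx": -0.007, "ty": -0.005}, {"tx": -0.0043, "ty": -0.0034}, {}, {}, {}, {}]' > m.json && python3 nudge.py m.json; python3 d.py '(.5089,-.03,.1477)'
python3 - <<'E'
from h import *
t=snap('top','t5');s=snap('scene','s5')
o=telemetry.get_obs();p=o['position'];M=R.from_quat(o['tool_rot']).as_matrix()
e=p-.115*M[:,0];e[2]=p[2]-.0057
print('eye exp',e,o['ft_force'],o['moment'])
im=[]
for c in(t,s):
    u,v=proj(c,e+[0,0,.036]);print('exp eye top',u,v,'post',proj(c,(.6222,-.05,.112)))
    x,y=int(u)-50,int(v)-50;print(x,y);im.append(c['img'][y:y+100,x:x+100])
cv2.imwrite('pics/c5.png',cv2.resize(np.hstack(im),None,fx=4,fy=4,interpolation=2)[:,:,::-1])
E
```

```text
time: 15.43
position: [0.509, -0.0295, 0.1856]
tool_rot: [0.087, 0.996, 0.0, -0.001]
ft_force: [0.2, 0.4, -5.8]
grip_width: 0.0135
grip_force: 55.0
[ 0.50895145 -0.02953435  0.18556067] yaw x 170.00896260829126 tool delta [-0.0001 -0.0005  0.0379] q [-0.28  0.43  1.76  0.    0.96 -1.67]
eye exp [ 0.62250879 -0.04954538  0.18001277] [-0.25106713  0.49955347 -7.04257838] [ 0.11473985 -0.13830592 -0.08064369]
exp eye top 308.0144922706863 203.5338210193816 post [309.89960323 214.17784918]
258 153
exp eye top 283.7639507651836 196.58043035958218 post [288.0596685  222.77869175]
233 146
```

View pics/c5.png

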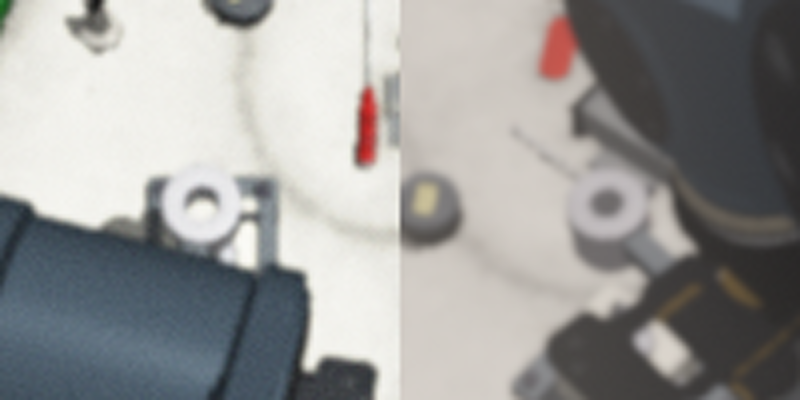

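The eye ring is at (308.1,203.6) in top and (284.5,196.5) in scene, within 1 px of the predicted spots, so the arm is level. Now I'll descend.

```bash
echo '[{"tx": 0.0003, "tz": 0.004}, {"tz": 0.006}, {"tz": 0.008}, {"tz": 0.008}, {"tz": 0.006}, {"tz": 0.004}, {"tz": 0.0019}, {}, {}, {}, {}]' > m.json && python3 nudge.py m.json
python3 - <<'E'
from h import *
t=load('top0');s=load('scene0')
print('S collar',hit(s,(156.5)/4-.5+250,(87.5)/4-.5+210,.078),'T collar',hit(t,391.5/4.6-.5+225,147.5/4.6-.5+185,.078))
print('S eye lifted',hit(load('s5'),284.5,196.5,.216))
o=telemetry.get_obs();p=o['position'];M=R.from_quat(o['tool_rot']).as_matrix()
e=p-.115*M[:,0];e[2]-=.0057;print('eye now',e,o['ft_force'],o['joint_velocities'].round(3))
t=snap('top','t6');s=snap('scene','s6');im=[]
for c in(t,s):
    u,v=proj(c,e+[0,0,.036]);x,y=int(u)-50,int(v)-50;print(u,v,x,y);im.append(c['img'][y:y+100,x:x+100])
cv2.imwrite('pics/c6.png',cv2.resize(np.hstack(im),None,fx=4,fy=4,interpolation=2)[:,:,::-1])
E
```

```text
time: 16.45
position: [0.5098, -0.0302, 0.1482]
tool_rot: [0.087, 0.996, -0.0, 0.0]
ft_force: [-0.4, 0.4, -6.4]
grip_width: 0.0137
grip_force: 55.0
S collar [ 0.62176534 -0.04739522  0.078     ] T collar [ 0.62361869 -0.04831624  0.078     ]
S eye lifted [ 0.6214956  -0.05054658  0.216     ]
eye now [ 0.6230689  -0.05016062  0.14258447] [-0.3984326   0.44194708 -6.3699955 ] [-0.001 -0.002  0.003 -0.    -0.     0.   ]
308.9550611231769 207.2972300301604 258 157
285.2826449993297 206.22272596640744 235 156
```

View pics/c6.png

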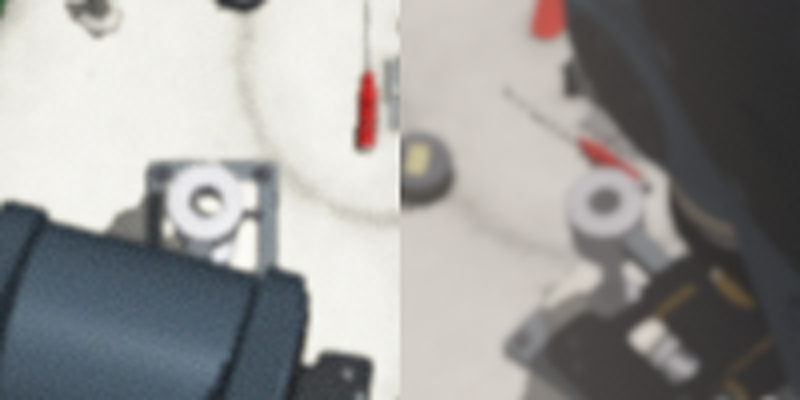

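The eye ring is at (308.6,207.1) in top, centred over the stand, and the scene view agrees. I'll make a 0.7 mm trim, settle and hand in.

```bash
echo '[{"ty": 0.0007}, {}, {}, {}, {}, {}, {}, {}]' > m.json && python3 nudge.py m.json && python3 -c "
from rig import robot, camrig, telemetry
print(robot.hand_in())"
```

```text
time: 17.22
position: [0.5096, -0.0294, 0.1478]
tool_rot: [0.087, 0.996, 0.0, -0.0]
ft_force: [0.0, 0.3, -7.1]
grip_width: 0.0135
grip_force: 55.0
the job is handed in; nothing more can be done
None
```

The job is handed in at 17.2 s: the post is up and locked with the knob home, and the tonometer arm is held level and still, its bore over the post (centred to about 1–2 mm by camera) and about 3 cm above the tip.

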